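# Load a second stamp block into the spring-loaded stamp stick

### The job

The wooden stamp stick holds one carved stamp block under its sprung follower. Draw the follower back by its knob until you feel it meet the end of the slot, without heaving on it, slip the knob sideways into the notch so that the follower stays parked by itself, and stand the loose stamp block square and upright in the gap beside the first. Then take the knob out of the notch and ease the follower forward, never letting it snap, until it clamps both blocks, and leave the flower-shaped cutter and the green-capped jar where they are.

Things in the scene. Friction and masses are not known exactly. Their poses are not given: they have to be found in the camera images.
- stick: Light wooden stamp stick fixed to the table, 236 x 72 mm, board 8 mm thick. Origin: on the table, on the track's centre line; x along the track from pull end to end stop, y left, z up. Channel x 16 to 100 mm, 40 mm wide inside, walls 24 mm high over the table, chamfered; end stop (34 mm high) has its face at x = 100 mm. Forced by the knob, the slot's end and edges bear 20 N at most
- slot_line (a point): Point on the slot's centre line at the top of the metal deck behind the channel (29 mm above the table, stick x = -21.5 mm), axes as the stick's. The knob's 7 mm stem runs in the slot, 10 mm wide. At its rear end a notch 10 mm long (along x) opens to the left (+y); its front edge is hooked, so that the spring draws the parked stem in
- gap_floor (a point): Point on the channel floor (8 mm above the table), on the centre line, under the middle of the loose block's final place (stick x = 58 mm, its 28 mm side along the track). With the follower parked the gap runs from the first block's face (stick x = 72 mm) back 38 to 65 mm to the pusher. Axes as the stick's
- pusher (a point): Middle of the face (towards the blocks) of the follower's aluminium pusher plate, 36 mm wide, 11 mm high, its top 21 mm above the table, this point at 15.5 mm; a bar behind it carries the knob, 93 mm behind the face. A spring pushes it to the end stop. Axes as the stick's
- follower (a joint): Travel of the follower to stick -x, m: 0 when it clamps one block, 0.028 two (0.036 if the second is a quarter turn round), limit 0.078. Spring push 3 N at 0, 6 to 7 N parked; let go unparked, it snaps forward. The slot's end lies at 0.0435 to 0.0675: the plate is adjustable and where it stands is not measured, so feel for it. Parked, the follower rests 3 to 6 mm short of the slot's end
- knob (a joint): Sideways travel of the knob to the left (stick +y), m: 0 in line with the slot, 0.014 fully in the notch; it slides with light friction (0.5 N) and stays where it is put. It can go sideways only at the notch
- knob_grip (a point): Centre of the grip of the dark wooden knob, 18 x 18 mm square, from 36 to 66 mm above the table (this point at 52 mm), sides along the stick's x and y; the deck under it is 29 mm above the table (screw heads 31 mm)
- first_base (a point): Centre of the underside of the carved stamp block that already stands in the stick against the end stop (body stamp_first); x along its 28 mm side, y along its 36 mm side, z up. 24 mm high, with a turned round knob on top
- loose_base (a point): Centre of the underside of the loose, identical stamp block (body stamp_loose) that stands on the table beside the stick; x along its 28 mm side, y along its 36 mm side, z up. 24 mm high; its turned round knob runs from 24 to 46 mm above this point: neck 10 mm across, thickest (16 mm) at 41 mm
- stamp_first: The stamp block in the stick; same origin as point first_base, but its axes are turned 0.349 rad clockwise (seen from above) from the block's sides. 28 x 36 x 24 mm and knob
- stamp_loose: The loose stamp block, about 35 g; same origin as point loose_base, but its axes are turned 0.349 rad clockwise (seen from above) from the block's sides. 28 x 36 x 24 mm and knob
- cutter: Flower-shaped metal cutter, 48 x 53 x 22 mm, on the other side of the stick; to be left alone. Origin: centre of the underside
- jar: Glaze jar with a green cap, 56 mm across, 68 mm high, to the left beyond the stick; to be left alone. Origin: centre of the underside
Mind the look-alikes: they are no part of the job. Leave any purple or red look-alike of the stamp_loose alone.

How it is judged (in metres and radians):
On the way, in this order (a step that is already met when the one before it is completed fails the run):
1. the follower stands parked in the notch by itself, the hand off it (value of joint follower above 0.034 m and value of joint knob above 0.007 m and contact force between each of the arm, the fingers and follower below 0.3 N), for 0.3 s.
2. the loose block stands in the gap, let go, while the follower is still parked (value of joint follower above 0.034 m and value of joint knob above 0.007 m and z of loose_base in the frame of stick between 0.005 and 0.011 m and x of loose_base in the frame of stick between 0.033 and 0.062 m and y of loose_base in the frame of stick between -0.008 and 0.008 m and contact force between the fingers and stamp_loose below 0.2 N), for 0.2 s.
At the end, for the whole second after the job is handed in: Both blocks stand upright (0.1 rad) on the channel floor, the first at the end stop (4 mm), the other beside it, on the centre line (7 mm), square (0.15 rad, quarter turns allowed); knob out of the notch (5 mm), follower travel 24 to 39 mm, pressing the block with over 1 N; at rest (value of joint follower between 0.024 and 0.039 m and value of joint knob below 0.005 m and contact force between follower and stamp_loose above 1 N and z of loose_base in the frame of stick between 0.005 and 0.011 m and x of loose_base in the frame of stick between 0.05 and 0.062 m and y of loose_base in the frame of stick between -0.007 and 0.007 m and angle between each of loose_base, first_base's own z axis and vertical below 0.1 rad and (angle between the x axis of loose_base and the x axis of stick, either way round below 0.15 rad or angle between the y axis of loose_base and the x axis of stick, either way round below 0.15 rad) and x of first_base in the frame of stick above 0.082 m and z of first_base in the frame of stick between 0.005 and 0.011 m and linear speed of stamp_loose below 0.02 m/s and velocity of joint follower above -0.01 m/s); the robot touches nothing.
It fails at once if let go outside the notch, the follower snaps forward faster than 0.4 m/s (velocity of joint follower below -0.4 m/s and value of joint knob below 0.007 m).
It fails at once if the hand forces the knob against the slot's end or edges with more than 20 N (contact force between follower and stick above 20 N and contact force between the fingers and follower above 2 N).
It fails at once if the cutter or the jar is moved more than 30 mm (distance of any of cutter, jar from where it was at the start of the episode above 0.03 m).
It also fails if it takes over 72 s, if anything falls off the work surface, if the arm or the gripper's body presses on something with over 40 N, if the wrist force passes 120 N, or if a joint passes its speed limit or range.

### The arm

A 6-joint arm with a two-finger parallel gripper is mounted at the origin on a cart in front of the work surface, level with it; the furniture and walls round the work are solid. World frame = base frame: x ahead of the robot, y to its left, z up, the work surface at z = 0. Lengths are in m, angles in degrees, forces in N, time in s.
With the tool pointing down it reaches from about 0.375 to 0.9 m from the base axis. Payload 3.1 kg.
Tool frame: the origin (TCP) lies between the finger pads; the fingertips stand 22 mm ahead of it and the grasp point (between the pads) lies 3 mm ahead of it (bot.tip_extent is the distance from the TCP to the fingertips, in m); y points along the fingers, z is the direction in which the jaws open and shut, and the axes are right-handed (so a half turn about y gives the same grasp; the last joint's range is limited). The gripper opens to 87 mm and grips with 3 to 60 N. Pads are 19 mm wide; open, the fingers measure 117 mm over their backs; the gripper's body (75 mm by 190 mm) begins 51 mm behind the grasp point.
Start: joints at [60.934, 30.224, 82.088, -0, 67.689, -10.227], TCP at [0.202, 0.592, 0.245] pointing down, gripper open.
Joint ranges: [-176.69, 176.69], [-43.24, 126.21], [12.49, 139.97], [-82, 262], [0, 151.66], [-163.58, 163.58]. Speed limits (degrees/s): [159.86, 159.86, 180, 180, 180, 180].

### API

Orientations are given as a 3x3 rotation matrix whose columns are the frame's x, y, z axes.
In Python, from rig import bot, eyes, models gives the robot as it stands. The module is installed in compiled form; this text tells all that it offers.
- The arm moves only by the tool arm_command, never from a script. Its arguments are lists of equal length, an entry for each row: "translation": the shift along the tool's x, y, z each as a share of 0.08 m, from -1 to 1, a list of three; "rotation": the turn, a rotation vector about the tool's x, y, z each as a share of 60 degrees, from -1 to 1, a list of three; "grip": the closure, from -1 (fully open) to 1 (shut), so that 0 is half open. In form: {"translation": [[x, y, z], ...], "rotation": [[rx, ry, rz], ...], "grip": [grip, ...]}. A call has 1 to 5 rows; each row is the pose to reach, as a shift and turn from the pose commanded when the call began, along the tool's axes at that moment; what a row does not reach only later rows make up. A row lasts 1/10 s, in which the tool goes at most 50 mm and 8.59 degrees, less where a joint would pass 70% of its speed; a pose out of reach is approached as far as the arm can. A call with a number of a shift or a turn outside -1 to 1 is refused whole. A call with a gripper value outside its range is refused whole. The fingers move at their own pace and stop on an object; the grip force is fixed at half the most. Time passes only in rows, so rows that repeat a pose let the fingers close. It gives the time, the measured TCP pose, the force and the opening at its end, in the units of the state.
- bot.read_state(): the state, without advancing time (a new reading comes with each control period).
- eyes.capture(name): name is "scene" or "top" or "wrist"; returns a dict with "image" (420x560x3 uint8, blue, green, red), "mtx" (3x3 intrinsics, pixels), "rvec" (rotation vector, rad) and "tvec" (3), from world to camera coordinates, as OpenCV has them; the wrist camera has in their place "hand_eye" (4x4, takes a point from camera to tool coordinates, whose origin is the TCP and whose axes are the tool frame's). Camera axes: x right, y down, z forward; pixel columns grow to the right and rows downward; lengths in m; the calibration is good to about 2 mm. A picture is of the moment at which its call begins: read the wrist's pose just before it. There is no depth.
- bot.hand_in(): hands the job in, once; it reports no verdict.
Trained networks look in the newest picture that a camera, given by its name, has taken for a name from the list of things; names that differ only in an ending like _2 or _b are one class to them, and where a whole thing is asked for, a point or a joint stands for the part that bears it (a point fixed in the world has none). Each returns a list of dicts, best first, with "conf" (0 to 1); they miss things now and then, are a little off and sometimes report something else, mostly with a low value. They report only what shows in the picture. A call takes as long as a camera call. They do not tell look-alikes from the thing itself.
- models.recognise(camera, thing): "extent" ([left, top, right, bottom] as shares, 0 to 1, of the picture: columns of its width, rows of its height, round what is visible of it).
- models.spot_point(camera, thing): "point" ([column, row] as shares, 0 to 1, of the picture: columns of its width, rows of its height: a listed point, or the origin of a listed thing).
The state is a dict: "time_s": time; "joint_positions": joint angles; "qvel": joint speeds; "tau": joint torques, N m; "position": TCP position; "tcp_rot": TCP orientation; "force": force on the tool from outside, world axes, zero at the start; "moment": the same for the moment, N m; "opening": opening from 0.0 (shut) to 1.0 (fully open).
Only numpy, scipy, OpenCV 4.12 (cv2) and the standard library are available. Lean on these libraries where they do the work, as an engineer would, in place of code of your own. Each camera call takes 0.05 s, during which the arm holds its last target. There are 200 camera calls.

## Working session

There is one attempt and no reset: what is moved stays moved. The work goes in short steps, Python scripts to look and compute and a tool call to move; the robot and the scene stay as the last step left them, time stands still between calls to the robot, and variables do not carry over. Pictures are saved under pics/ and viewed, about 8 in all and at most 12, crops included, and the job is handed in when it is done.

Besides the shell and the picture viewer there is one more tool, called after "Emit:" as name(argument=value, ...) on one line, values as JSON. arm_command: Moves the arm, as the interface text tells. Shift numbers are shares of 0.08 m and turn numbers shares of 60 degrees, none past 1 either way. Its arguments: {"type":"object","properties":{"translation":{"type":"array"},"rotation":{"type":"array"},"grip":{"type":"array"}},"required":["translation","rotation","grip"]}

```bash
mkdir -p pics; cat > h.py <<'E'
import numpy as np, cv2
from rig import bot, eyes, models
W,H=560,420
def cam(name):
    s=bot.read_state(); c=eyes.capture(name); K=np.array(c["mtx"],float)
    if "rvec" in c and c["rvec"] is not None:
        R=cv2.Rodrigues(np.array(c["rvec"],float))[0]; t=np.array(c["tvec"],float).ravel()
        C=-R.T@t; Rwc=R.T
    else:
        T=np.eye(4); T[:3,:3]=np.array(s["tcp_rot"]); T[:3,3]=s["position"]
        M=T@np.array(c["hand_eye"]); C=M[:3,3]; Rwc=M[:3,:3]
    return c["image"],K,C,Rwc
def ray(K,Rwc,u,v):
    return Rwc@np.linalg.solve(K,np.array([u,v,1.]))
def atz(K,C,Rwc,u,v,z):
    d=ray(K,Rwc,u,v); return C+d*(z-C[2])/d[2]
def proj(K,C,Rwc,p):
    q=K@(Rwc.T@(np.array(p)-C)); return q[:2]/q[2]
Z=dict(stick=0,slot_line=.029,gap_floor=.008,pusher=.0155,knob_grip=.052,first_base=.008,loose_base=0,cutter=0,jar=0,stamp_loose=0)
def find(name,things=Z):
    im,K,C,R=cam(name)
    for th in things:
        for d in models.spot_point(name,th)[:3]:
            u,v=d["point"][0]*W,d["point"][1]*H
            print(name,th,round(d["conf"],2),np.round([u,v]),np.round(atz(K,C,R,u,v,Z[th]),4))
    return im,K,C,R
E
python3 - <<'E'
from h import *
s=bot.read_state(); print({k:np.round(s[k],3).tolist() for k in s}, bot.tip_extent)
ims=[find(n)[0] for n in("scene","top")]
cv2.imwrite("pics/a.png",cv2.resize(np.hstack(ims),(800,300))) 
cv2.imwrite("pics/top.png",cv2.resize(ims[1],(800,600)))
E
```

```text
{'time_s': 0.0, 'joint_positions': [60.932, 30.28, 82.156, -0.0, 67.687, -10.227], 'qvel': [-0.053, 0.063, 0.0, 0.039, -0.059, 0.003], 'tau': [0.0, -44.004, -17.66, 0.063, 0.058, -0.0], 'position': [0.201, 0.591, 0.244], 'tcp_rot': [[0.946, -0.001, 0.323], [-0.323, -0.002, 0.946], [-0.0, -1.0, -0.002]], 'force': [-0.767, 0.453, 0.384], 'moment': [0.023, 0.05, 0.006], 'opening': 0.995} 0.022
scene stick 0.75 [278. 233.] [ 0.5611 -0.0461  0.    ]
scene slot_line 0.82 [269. 229.] [ 0.5265 -0.0583  0.029 ]
scene gap_floor 0.65 [294. 220.] [ 0.6224 -0.0314  0.008 ]
scene pusher 0.65 [296. 216.] [ 0.6311 -0.0264  0.0155]
scene knob_grip 0.68 [295. 219.] [ 0.5751 -0.0893  0.052 ]
scene knob_grip 0.42 [272. 218.] [ 0.5388 -0.0528  0.052 ]
scene first_base 0.54 [303. 217.] [ 0.6512 -0.0317  0.008 ]
scene first_base 0.27 [295. 218.] [ 0.631  -0.0231  0.008 ]
scene loose_base 0.91 [328. 301.] [ 0.4885 -0.2878  0.    ]
scene loose_base 0.83 [354. 281.] [ 0.5716 -0.2746  0.    ]
scene loose_base 0.57 [370. 334.] [ 0.4856 -0.3856  0.    ]
scene cutter 0.61 [185. 194.] [ 0.4838  0.2737 -0.    ]
sce
[... 523 characters left out ...]
 188.] [ 0.6175 -0.0332  0.008 ]
top pusher 0.72 [281. 181.] [ 0.6347 -0.0373  0.0155]
top pusher 0.44 [175. 173.] [0.6418 0.2203 0.0155]
top first_base 0.55 [276. 175.] [ 0.6512 -0.0241  0.008 ]
top first_base 0.48 [143. 232.] [0.4939 0.2867 0.008 ]
top loose_base 0.62 [382. 244.] [ 0.4943 -0.2856  0.    ]
top loose_base 0.59 [374. 212.] [ 0.5737 -0.2656  0.    ]
top loose_base 0.46 [420. 248.] [ 0.4909 -0.3778  0.    ]
top cutter 0.62 [145. 234.] [0.4887 0.2827 0.    ]
top jar 0.85 [178. 172.] [0.6479 0.2161 0.    ]
top stamp_loose 0.63 [381. 244.] [ 0.4956 -0.2836  0.    ]
top stamp_loose 0.63 [421. 252.] [ 0.4813 -0.3796  0.    ]
top stamp_loose 0.52 [376. 210.] [ 0.5775 -0.2724  0.    ]
```

View pics/top.png

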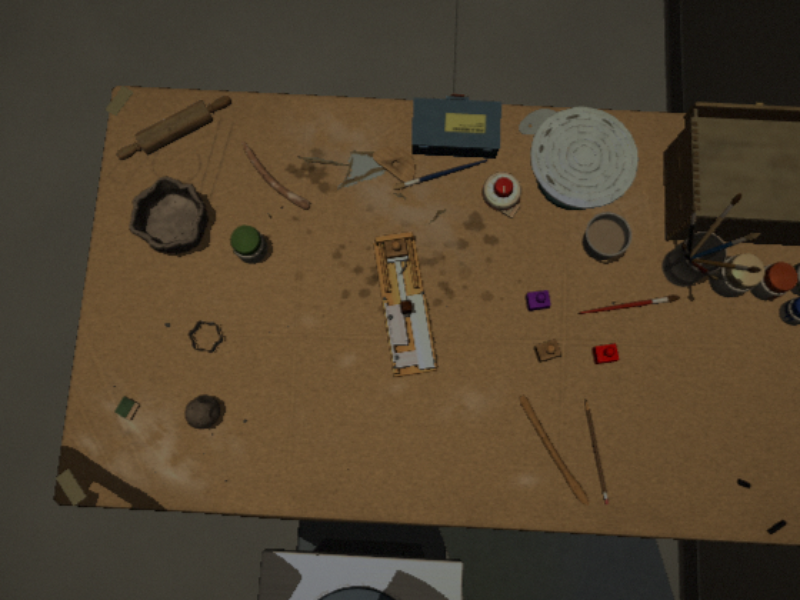

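View pics/a.png

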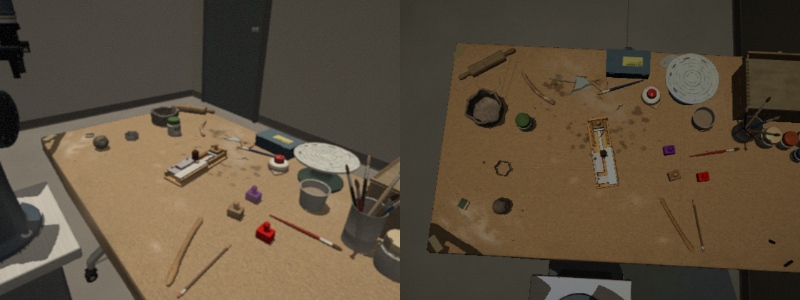

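The top view shows the stick with its end stop away from the robot and yawed about 8°. The natural-wood loose block is at about (548,350), and the purple and red ones are the look-alikes. I'm moving above the knob now.

Emit:
arm_command(translation=[[1,0,-1],[1,0,-1],[1,0,-1]], rotation=[[0,0,0],[0,0,0],[0,0,0]], grip=[-1,-1,-1])

```text
time_s: 1.4
position: [0.2523, 0.4861, 0.2442]
tcp_rot: [[0.946, -0.001, 0.325], [-0.325, -0.004, 0.946], [0.0, -1.0, -0.004]]
force: [-1.0, 1.0, 0.1]
opening: 1.003
```

Emit:
arm_command(translation=[[1,0,-1],[1,0,-1],[1,0,-1]], rotation=[[0,0,0],[0,0,0],[0,0,0]], grip=[-1,-1,-1])

```text
time_s: 1.7
position: [0.3026, 0.3854, 0.2446]
tcp_rot: [[0.945, -0.0, 0.326], [-0.326, -0.001, 0.945], [0.0, -1.0, -0.001]]
force: [-0.3, 0.4, -1.0]
opening: 0.999
```

Emit:
arm_command(translation=[[1,0,-1],[1,0,-1],[1,0,-1]], rotation=[[0,0,0],[0,0,0],[0,0,0]], grip=[-1,-1,-1])

```text
time_s: 2.0
position: [0.3532, 0.2846, 0.2448]
tcp_rot: [[0.945, 0.001, 0.326], [-0.326, -0.0, 0.945], [0.001, -1.0, 0.0]]
force: [-0.4, 0.6, 0.6]
opening: 1.001
```

Emit:
arm_command(translation=[[1,0,-1],[1,0,-1],[1,0,-1]], rotation=[[0,0,0],[0,0,0],[0,0,0]], grip=[-1,-1,-1])

```text
time_s: 2.3
position: [0.404, 0.1833, 0.245]
tcp_rot: [[0.945, 0.003, 0.327], [-0.327, 0.0, 0.945], [0.003, -1.0, 0.001]]
force: [-0.4, 0.1, -0.6]
opening: 0.997
```

Emit:
arm_command(translation=[[1,0,-1],[1,0,-1],[1,0,-1]], rotation=[[0,0,0],[0,0,0],[0,0,0]], grip=[-1,-1,-1])

```text
time_s: 2.6
position: [0.4544, 0.0815, 0.245]
tcp_rot: [[0.945, 0.004, 0.326], [-0.326, -0.0, 0.945], [0.004, -1.0, 0.001]]
force: [0.8, 0.1, 0.1]
opening: 0.997
```

Emit:
arm_command(translation=[[1,0,-1],[1,0,-1],[1,0,-1]], rotation=[[0,0,0],[0,0,0],[0,0,0]], grip=[-1,-1,-1])

```text
time_s: 2.9
position: [0.5044, -0.0203, 0.2449]
tcp_rot: [[0.945, 0.004, 0.326], [-0.326, -0.001, 0.945], [0.004, -1.0, 0.0]]
force: [0.8, 0.9, 0.1]
opening: 0.998
```

```bash
python3 - <<'E'
from h import *
s=bot.read_state(); print(s["time_s"],np.round(s["position"],4),np.round(s["tcp_rot"],3).tolist())
c=eyes.capture("wrist"); print(np.round(c["hand_eye"],3).tolist(),c["mtx"])
im,K,C,R=find("wrist",["stick","slot_line","knob_grip","pusher","gap_floor","first_base"])
cv2.imwrite("pics/w1.png",im)
E
```

```text
2.9 [ 0.5044 -0.0203  0.2449] [[0.945, 0.004, 0.326], [-0.326, -0.001, 0.945], [0.004, -1.0, 0.0]]
[[-0.0, 0.955, 0.297, -0.083], [-0.0, -0.297, 0.955, -0.14], [1.0, -0.0, 0.0, 0.001], [0.0, 0.0, 0.0, 1.0]] [[359.1164619    0.         283.64738726]
 [  0.         359.1164619  211.74125121]
 [  0.           0.           1.        ]]
wrist stick 0.83 [280. 231.] [ 0.5607 -0.0431  0.    ]
wrist stick 0.73 [ 59. 242.] [ 0.4902 -0.288   0.    ]
wrist slot_line 0.78 [272. 225.] [ 0.5414 -0.0449  0.029 ]
wrist knob_grip 0.63 [268. 237.] [ 0.5438 -0.0491  0.052 ]
wrist pusher 0.78 [312. 287.] [ 0.6321 -0.0289  0.0155]
wrist gap_floor 0.69 [307. 279.] [ 0.6247 -0.0316  0.008 ]
wrist gap_floor 0.26 [525. 227.] [0.6422 0.2181 0.008 ]
wrist first_base 0.71 [315. 296.] [ 0.6482 -0.0295  0.008 ]
```

View pics/w1.png

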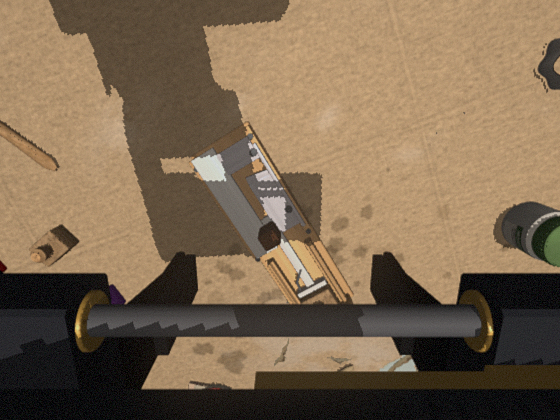

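The wrist view shows the stick running from (225,150) to (330,295) with its dark knob at (270,237), which matches the network. Next I'll align with the stick and measure its yaw.

Emit:
arm_command(translation=[[0.15,0,-0.43],[0.15,0,-0.43],[0.15,0,-0.43],[0.15,0,-0.43],[0.15,0,-0.43]], rotation=[[0,-0.5,0],[0,-0.5,0],[0,-0.5,0],[0,-0.5,0],[0,-0.5,0]], grip=[-1,-1,-1,-1,-1])

```text
time_s: 3.8
position: [0.5009, -0.0532, 0.2447]
tcp_rot: [[0.981, -0.0, -0.194], [0.194, 0.0, 0.981], [-0.0, -1.0, 0.0]]
force: [0.4, 0.0, 0.1]
opening: 0.999
```

```bash
python3 - <<'E'
from h import *
s=bot.read_state(); print(s["time_s"],np.round(s["position"],4),np.round(s["tcp_rot"],3).tolist())
im,K,C,R=find("wrist",["stick","slot_line","knob_grip","pusher","gap_floor","first_base","loose_base"])
print(models.recognise("wrist","knob_grip")[:2],models.recognise("wrist","stick")[:1])
cv2.imwrite("pics/w2.png",cv2.resize(im[100:340,160:480],(800,600),interpolation=cv2.INTER_CUBIC))
E
```

```text
3.8 [ 0.5009 -0.0532  0.2447] [[0.981, -0.0, -0.194], [0.194, 0.0, 0.981], [-0.0, -1.0, 0.0]]
wrist stick 0.79 [280. 234.] [ 0.5643 -0.0432  0.    ]
wrist slot_line 0.61 [282. 226.] [ 0.5437 -0.0447  0.029 ]
wrist slot_line 0.45 [ 63. 128.] [ 0.4862 -0.2722  0.029 ]
wrist knob_grip 0.57 [279. 232.] [ 0.5423 -0.0481  0.052 ]
wrist pusher 0.91 [281. 296.] [ 0.633  -0.0287  0.0155]
wrist gap_floor 0.74 [284. 286.] [ 0.625  -0.0269  0.008 ]
wrist first_base 0.67 [281. 304.] [ 0.6493 -0.0258  0.008 ]
wrist loose_base 0.98 [ 79. 206.] [ 0.5752 -0.2702  0.    ]
wrist loose_base 0.57 [ 64. 126.] [ 0.4897 -0.2877  0.    ]
[{'extent': [0.4805, 0.52, 0.5129, 0.584], 'conf': 0.76}] []
```

View pics/w2.png

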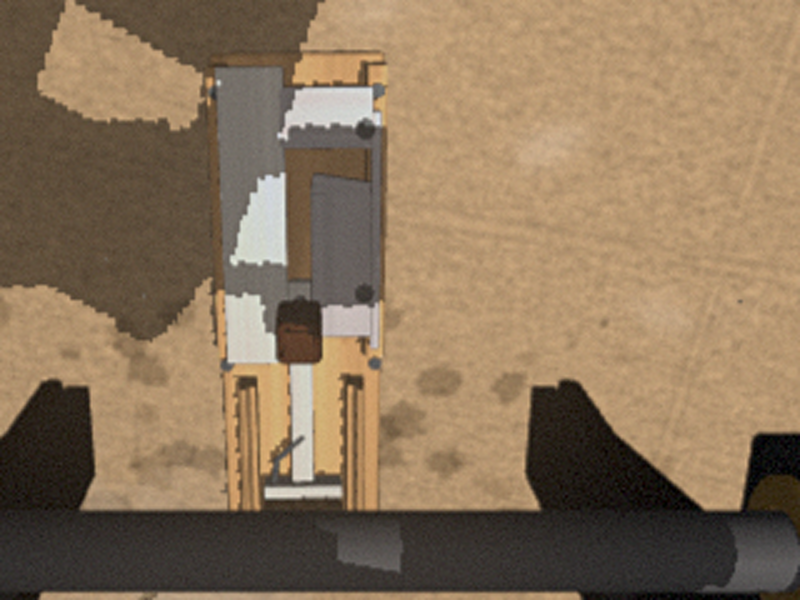

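The close view shows the notch opening to the right (+y) at crop rows 150–180. The slot spans columns 287–312, the knob top is near (299,320), and the edges are nearly vertical.

```bash
python3 - <<'E'
from h import *
im,K,C,R=cam("wrist")
s=bot.read_state(); T=np.array(s["tcp_rot"]); P=np.array(s["position"])
f=lambda x,y,z:atz(K,C,R,160+x/2.5,100+y/2.5,z)
def show(n,*a):
    p=f(*a); print(n,np.round(p,4),"tool",np.round(T.T@(p-P),4)); return p
for n,a,b in [("L",(212,70,.008),(229,508,.008)),("Rt",(386,55,.008),(380,510,.008))]:
    p,q=show(n,*a),show(n,*b); d=q-p; print("yaw",np.degrees(np.arctan2(d[1],d[0])))
show("knobtopback",299,302,.066);show("knobtopfront",299,330,.066);show("knobbot front",299,362,.036)
show("knobL",278,318,.066);show("knobR",322,318,.066)
show("slotL rear",287,150,.029);show("slotL mid",287,280,.029);show("slotR",312,230,.029);show("notch front",340,179,.029);show("notch rear",340,150,.029)
show("endstop-pusher",303,490,.021)
E
```

```text
L [ 0.4548 -0.1026  0.008 ] tool [-0.055   0.2365 -0.0385]
L [ 0.6548 -0.0616  0.008 ] tool [ 0.1491  0.2365 -0.037 ]
yaw 11.581914015184799
Rt [ 0.4352 -0.034   0.008 ] tool [-0.061   0.2365  0.0326]
Rt [0.6419 0.0093 0.008 ] tool [0.1502 0.2365 0.0351]
yaw 11.831366796574155
knobtopback [ 0.527  -0.0517  0.066 ] tool [ 0.0256  0.1785 -0.0026]
knobtopfront [ 0.5379 -0.0496  0.066 ] tool [ 0.0368  0.1785 -0.0026]
knobbot front [ 0.5631 -0.0451  0.036 ] tool [ 0.0624  0.2085 -0.003 ]
knobL [ 0.5347 -0.0583  0.066 ] tool [ 0.032   0.1785 -0.0105]
knobR [ 0.5315 -0.042   0.066 ] tool [0.032  0.1785 0.0061]
slotL rear [ 0.4777 -0.0665  0.029 ] tool [-0.0255  0.2155 -0.0075]
slotL mid [ 0.5309 -0.0565  0.029 ] tool [ 0.0286  0.2155 -0.0079]
slotR [ 0.5079 -0.0504  0.029 ] tool [0.0072 0.2155 0.0024]
notch front [ 0.4851 -0.0435  0.029 ] tool [-0.0139  0.2155  0.0136]
notch rear [ 0.4737 -0.0459  0.029 ] tool [-0.0255  0.2155  0.0135]
endstop-pusher [ 0.6309 -0.0302  0.021 ] tool [ 0.1318  0.2235 -0.0016]
```

Emit:
arm_command(translation=[[0.51,0.8,-0.03],[0.51,1,-0.03],[0.51,1,-0.03]], rotation=[[0,-0.008,0],[0,-0.008,0],[0,-0.008,0]], grip=[-0.5,-0.2,-0.2])

```text
time_s: 4.65
position: [0.5403, -0.0479, 0.1597]
tcp_rot: [[0.979, -0.009, -0.202], [0.202, 0.003, 0.979], [-0.008, -1.0, 0.005]]
force: [-0.9, 0.2, 0.5]
opening: 0.811
```

Emit:
arm_command(translation=[[0,0.5,0],[0,0.8,0],[0,0.8,0]], rotation=[[0,0,0],[0,0,0],[0,0,0]], grip=[-0.2,-0.2,-0.2])

```text
time_s: 4.95
position: [0.5395, -0.0482, 0.099]
tcp_rot: [[0.979, -0.006, -0.202], [0.202, 0.002, 0.979], [-0.005, -1.0, 0.003]]
force: [-0.6, -0.6, 0.6]
opening: 0.617
```

```bash
python3 - <<'E'
from h import *
s=bot.read_state(); print(s["time_s"],np.round(s["position"],4),np.round(s["tcp_rot"],3).tolist(),s["force"])
im,K,C,R=find("wrist",["knob_grip","slot_line"])
P=np.array(s["position"]);T=np.array(s["tcp_rot"])
d=models.spot_point("wrist","knob_grip")
if d:
    u=d[0]["point"]; print(T.T@(atz(K,C,R,u[0]*W,u[1]*H,.052)-P))
cv2.imwrite("pics/w3.png",im)
E
```

```text
4.95 [ 0.5395 -0.0482  0.099 ] [[0.979, -0.006, -0.202], [0.202, 0.002, 0.979], [-0.005, -1.0, 0.003]] [-0.58134804 -0.58193909  0.63739163]
wrist knob_grip 0.94 [281. 258.] [ 0.5427 -0.048   0.052 ]
wrist slot_line 0.74 [281. 246.] [ 0.5445 -0.0472  0.029 ]
wrist slot_line 0.39 [281. 362.] [ 0.6303 -0.0297  0.029 ]
[ 0.00340872  0.04699579 -0.00053181]
```

View pics/w3.png

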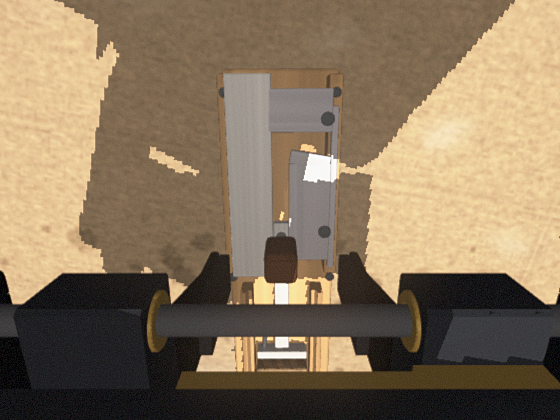

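The knob at (281,258) is centred between the fingers, so I'm lowering and closing on it.

Emit:
arm_command(translation=[[0.03,0.3,-0.005],[0.03,0.55,-0.005],[0.03,0.55,-0.005],[0.03,0.55,-0.005],[0.03,0.55,-0.005]], rotation=[[0,0,0],[0,0,0],[0,0,0],[0,0,0],[0,0,0]], grip=[-0.2,0,0.2,0.4,0.5])

```text
time_s: 5.65
position: [0.5453, -0.0489, 0.0582]
tcp_rot: [[0.979, 0.003, -0.202], [0.202, -0.001, 0.979], [0.003, -1.0, -0.001]]
force: [-0.3, -0.1, 0.2]
opening: 0.324
```

Emit:
arm_command(translation=[[0,0,0],[0,0,0],[0,0,0],[0,0,0],[0,0,0]], rotation=[[0,0,0],[0,0,0],[0,0,0],[0,0,0],[0,0,0]], grip=[1,1,1,1,1])

```text
time_s: 6.15
position: [0.5449, -0.0487, 0.0577]
tcp_rot: [[0.979, 0.002, -0.202], [0.202, -0.001, 0.979], [0.002, -1.0, -0.001]]
force: [-1.2, 0.0, 6.5]
opening: 0.203
```

Emit:
arm_command(translation=[[-0.1,-0.03,0],[-0.2,-0.03,0],[-0.3,-0.03,0],[-0.4,-0.03,0],[-0.5,-0.03,0]], rotation=[[0,0,0],[0,0,0],[0,0,0],[0,0,0],[0,0,0]], grip=[1,1,1,1,1])

```text
time_s: 6.65
position: [0.5052, -0.0568, 0.058]
tcp_rot: [[0.98, 0.002, -0.201], [0.201, 0.0, 0.98], [0.002, -1.0, -0.0]]
force: [5.8, 2.3, -17.2]
opening: 0.202
```

Emit:
arm_command(translation=[[0,0,0],[0,0,0]], rotation=[[0,0,0],[0,0,0]], grip=[1,1])

```text
time_s: 6.85
position: [0.5049, -0.0566, 0.058]
tcp_rot: [[0.98, -0.0, -0.201], [0.201, 0.0, 0.98], [-0.0, -1.0, 0.0]]
force: [5.6, 1.8, -19.4]
opening: 0.202
```

Emit:
arm_command(translation=[[0,0.022,0],[-0.03,0.022,0],[-0.06,0.022,0],[-0.09,0.022,0],[-0.12,0.022,0]], rotation=[[0,0,0],[0,0,0],[0,0,0],[0,0,0],[0,0,0]], grip=[1,1,1,1,1])

```text
time_s: 7.35
position: [0.4976, -0.0588, 0.0578]
tcp_rot: [[0.98, 0.004, -0.201], [0.201, -0.001, 0.98], [0.004, -1.0, -0.002]]
force: [5.5, 2.8, -7.4]
opening: 0.202
```

```bash
python3 - <<'E'
from h import *
s=bot.read_state(); T=np.array(s["tcp_rot"])
print(np.round(s["position"],4),"tool force",np.round(T.T@np.array(s["force"]),2))
im,K,C,R=cam("wrist")
cv2.imwrite("pics/w4.png",cv2.resize(im[60:300,180:380],(667,800*240//267*1)[:2] if 0 else (500,600),interpolation=cv2.INTER_CUBIC))
E
```

```text
[ 0.4976 -0.0588  0.0578] tool force [5.94 7.42 1.66]
```

View pics/w4.png

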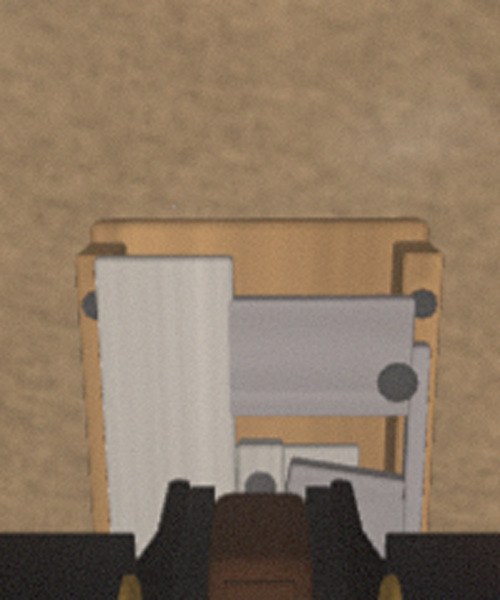

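```bash
python3 - <<'E'
from h import *
s=bot.read_state(); T=np.array(s["tcp_rot"]);P=np.array(s["position"])
im,K,C,R=cam("wrist")
for n,x,y,z in [("slotend z29",260,415,.029),("z25",260,415,.025),("notchfront",350,466,.029),("bar end z18",260,440,.018),("hook tip",290,460,.029),("slot L",232,415,.029),("bolt",260,485,.025)]:
    print(n,np.round(T.T@(atz(K,C,R,180+x/2.5,60+y/2.5,z)-P),4))
E
```

```text
slotend z29 [-0.0225  0.0287  0.0014]
z25 [-0.0211  0.0327  0.0014]
notchfront [-0.0115  0.0287  0.0196]
bar end z18 [-0.0129  0.0398  0.0014]
hook tip [-0.0128  0.0288  0.0074]
slot L [-0.0225  0.0287 -0.0042]
bolt [-0.0055  0.0328  0.0014]
```

Emit:
arm_command(translation=[[-0.025,0.006,0],[-0.05,0.006,0],[-0.075,0.006,0],[-0.1,0.006,0],[-0.1,0.006,0]], rotation=[[0,0,0],[0,0,0],[0,0,0],[0,0,0],[0,0,0]], grip=[1,1,1,1,1])

```text
time_s: 7.95
position: [0.4899, -0.0604, 0.0578]
tcp_rot: [[0.98, 0.005, -0.201], [0.201, -0.001, 0.98], [0.005, -1.0, -0.002]]
force: [4.7, 3.6, -3.8]
opening: 0.203
```

Emit:
arm_command(translation=[[-0.01,0,0],[-0.02,0,0],[-0.03,0,0],[-0.03,0,0]], rotation=[[0,0,0],[0,0,0],[0,0,0],[0,0,0]], grip=[1,1,1,1])

```text
time_s: 8.35
position: [0.4878, -0.0609, 0.0578]
tcp_rot: [[0.98, 0.005, -0.201], [0.201, -0.001, 0.98], [0.005, -1.0, -0.002]]
force: [5.7, 4.1, -4.0]
opening: 0.204
```

Emit:
arm_command(translation=[[-0.01,0,0.005],[-0.02,0,0.005],[-0.03,0,0.005],[-0.03,0,0.005]], rotation=[[0,0,0],[0,0,0],[0,0,0],[0,0,0]], grip=[1,1,1,1])

```text
time_s: 8.75
position: [0.4857, -0.0613, 0.0578]
tcp_rot: [[0.98, 0.006, -0.201], [0.201, -0.001, 0.98], [0.006, -1.0, -0.003]]
force: [7.4, 2.8, -5.3]
opening: 0.207
```

Emit:
arm_command(translation=[[-0.006,0,0],[-0.012,0,0],[-0.012,0,0]], rotation=[[0,0,0],[0,0,0],[0,0,0]], grip=[1,1,1])

```text
time_s: 9.05
position: [0.4848, -0.0614, 0.0578]
tcp_rot: [[0.98, 0.006, -0.201], [0.201, -0.001, 0.98], [0.006, -1.0, -0.003]]
force: [6.7, 3.8, -5.4]
opening: 0.206
```

Emit:
arm_command(translation=[[-0.006,0,0],[-0.012,0,0],[-0.012,0,0]], rotation=[[0,0,0],[0,0,0],[0,0,0]], grip=[1,1,1])

```text
time_s: 9.35
position: [0.4839, -0.0616, 0.0578]
tcp_rot: [[0.98, 0.006, -0.201], [0.201, -0.001, 0.98], [0.006, -1.0, -0.003]]
force: [6.4, 3.2, -4.6]
opening: 0.203
```

Emit:
arm_command(translation=[[-0.005,0,0],[-0.005,0,0]], rotation=[[0,0,0],[0,0,0]], grip=[1,1])

```text
time_s: 9.55
position: [0.4835, -0.0617, 0.0578]
tcp_rot: [[0.98, 0.006, -0.201], [0.201, -0.001, 0.98], [0.006, -1.0, -0.003]]
force: [6.0, 3.6, -5.1]
opening: 0.203
```

Emit:
arm_command(translation=[[-0.006,0,0],[-0.012,0,0],[-0.012,0,0]], rotation=[[0,0,0],[0,0,0],[0,0,0]], grip=[1,1,1])

```text
time_s: 9.85
position: [0.4826, -0.0619, 0.0578]
tcp_rot: [[0.98, 0.006, -0.201], [0.201, -0.001, 0.98], [0.006, -1.0, -0.003]]
force: [6.9, 2.8, -5.3]
opening: 0.204
```

Emit:
arm_command(translation=[[-0.006,0,0],[-0.006,0,0]], rotation=[[0,0,0],[0,0,0]], grip=[1,1])

```text
time_s: 10.05
position: [0.4821, -0.062, 0.0578]
tcp_rot: [[0.98, 0.006, -0.201], [0.201, -0.001, 0.98], [0.006, -1.0, -0.003]]
force: [5.7, 3.7, -5.1]
opening: 0.207
```

Emit:
arm_command(translation=[[-0.006,0,0],[-0.012,0,0],[-0.012,0,0]], rotation=[[0,0,0],[0,0,0],[0,0,0]], grip=[1,1,1])

```text
time_s: 10.35
position: [0.4812, -0.0622, 0.0578]
tcp_rot: [[0.98, 0.006, -0.201], [0.201, -0.001, 0.98], [0.006, -1.0, -0.003]]
force: [6.7, 3.5, -5.1]
opening: 0.203
```

Emit:
arm_command(translation=[[-0.006,0,0],[-0.006,0,0]], rotation=[[0,0,0],[0,0,0]], grip=[1,1])

```text
time_s: 10.55
position: [0.4808, -0.0623, 0.0578]
tcp_rot: [[0.98, 0.006, -0.201], [0.201, -0.001, 0.98], [0.006, -1.0, -0.003]]
force: [7.1, 3.0, -5.0]
opening: 0.208
```

Emit:
arm_command(translation=[[-0.006,0,0],[-0.012,0,0],[-0.012,0,0]], rotation=[[0,0,0],[0,0,0],[0,0,0]], grip=[1,1,1])

```text
time_s: 10.85
position: [0.4806, -0.0624, 0.0578]
tcp_rot: [[0.98, 0.008, -0.201], [0.201, -0.001, 0.98], [0.007, -1.0, -0.003]]
force: [8.2, 5.1, -6.1]
opening: 0.204
```

```bash
python3 - <<'E'
from h import *
s=bot.read_state(); T=np.array(s["tcp_rot"])
print(np.round(s["position"],4),"tool force",np.round(T.T@np.array(s["force"]),2))
im,K,C,R=cam("wrist")
cv2.imwrite("pics/w5.png",cv2.resize(im[60:300,180:380],(500,600),interpolation=cv2.INTER_CUBIC))
E
```

```text
[ 0.4806 -0.0624  0.0578] tool force [8.98 6.16 3.33]
```

View pics/w5.png

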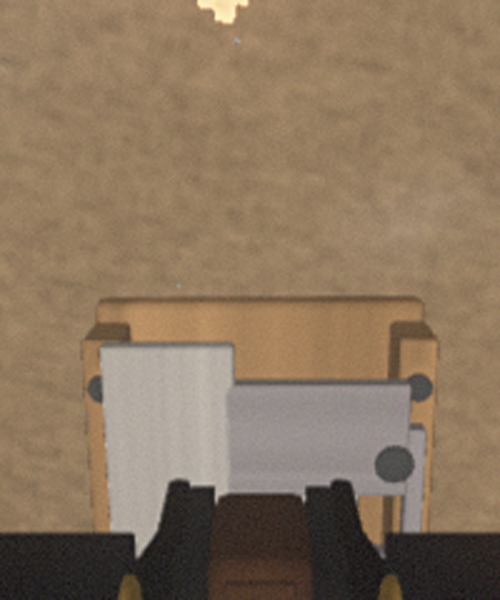

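The push stopped against the slot end: the arm moved only 0.2 mm and force rose to 9 N at about 65.6 mm of travel. I'll relax slightly and slip the knob sideways.

Emit:
arm_command(translation=[[0.01,0,0.02],[0.01,0,0.06],[0.01,0,0.1],[0.01,0,0.14],[0.01,0,0.15]], rotation=[[0,0,0],[0,0,0],[0,0,0],[0,0,0],[0,0,0]], grip=[1,1,1,1,1])

```text
time_s: 11.4
position: [0.4789, -0.051, 0.0578]
tcp_rot: [[0.979, 0.008, -0.202], [0.202, -0.002, 0.979], [0.007, -1.0, -0.004]]
force: [7.3, 1.7, -5.7]
opening: 0.205
```

Emit:
arm_command(translation=[[0,0,0.01],[0,0,0.02],[0,0,0.02]], rotation=[[0,0,0],[0,0,0],[0,0,0]], grip=[1,1,1])

```text
time_s: 11.7
position: [0.4786, -0.0496, 0.0578]
tcp_rot: [[0.979, 0.008, -0.201], [0.201, -0.002, 0.98], [0.007, -1.0, -0.004]]
force: [7.2, 1.3, -5.4]
opening: 0.208
```

Emit:
arm_command(translation=[[0.012,0,0.005],[0.025,0,0.005],[0.037,0,0.005],[0.037,0,0.005]], rotation=[[0,0,0],[0,0,0],[0,0,0],[0,0,0]], grip=[1,1,1,1])

```text
time_s: 12.1
position: [0.4813, -0.0486, 0.0578]
tcp_rot: [[0.979, 0.008, -0.201], [0.201, -0.002, 0.98], [0.007, -1.0, -0.004]]
force: [6.9, 1.6, -5.8]
opening: 0.202
```

Emit:
arm_command(translation=[[0.01,0,0],[0.02,0,0],[0.02,0,0]], rotation=[[0,0,0],[0,0,0],[0,0,0]], grip=[1,1,1])

```text
time_s: 12.4
position: [0.4822, -0.0483, 0.0578]
tcp_rot: [[0.979, 0.006, -0.202], [0.202, -0.002, 0.979], [0.006, -1.0, -0.003]]
force: [5.3, 0.5, -5.2]
opening: 0.201
```

Emit:
arm_command(translation=[[0.007,0,0],[0.007,0,0]], rotation=[[0,0,0],[0,0,0]], grip=[1,1])

```text
time_s: 12.6
position: [0.4822, -0.048, 0.0577]
tcp_rot: [[0.979, 0.005, -0.202], [0.202, -0.002, 0.979], [0.005, -1.0, -0.003]]
force: [5.3, 0.5, -1.3]
opening: 0.205
```

Emit:
arm_command(translation=[[0.005,0,0],[0.005,0,0]], rotation=[[0,0,0],[0,0,0]], grip=[1,1])

```text
time_s: 12.8
position: [0.4822, -0.0477, 0.0577]
tcp_rot: [[0.979, 0.004, -0.202], [0.202, -0.001, 0.979], [0.004, -1.0, -0.002]]
force: [5.0, -0.4, 0.5]
opening: 0.203
```

Emit:
arm_command(translation=[[0.01,0,0],[0.01,0,0],[0.01,0,0]], rotation=[[0,0,0],[0,0,0],[0,0,0]], grip=[1,1,1])

```text
time_s: 13.1
position: [0.4823, -0.0476, 0.0577]
tcp_rot: [[0.979, 0.003, -0.202], [0.202, -0.001, 0.979], [0.003, -1.0, -0.002]]
force: [4.4, -1.4, 5.9]
opening: 0.201
```

```bash
python3 - <<'E'
from h import *
s=bot.read_state(); T=np.array(s["tcp_rot"])
print(np.round(s["position"],4),"tool force",np.round(T.T@np.array(s["force"]),2),s["moment"])
E
```

```text
[ 0.4823 -0.0476  0.0577] tool force [ 4.03 -5.92 -2.22] [-0.22731866 -0.70482417  0.0263826 ]
```

Emit:
arm_command(translation=[[0,0,0],[0,0,0],[0,0,0],[0,0,0]], rotation=[[0,0,0],[0,0,0],[0,0,0],[0,0,0]], grip=[0.3,0.3,0.3,0.3])

```text
time_s: 13.5
position: [0.4797, -0.0463, 0.0563]
tcp_rot: [[0.979, -0.003, -0.202], [0.202, 0.001, 0.979], [-0.003, -1.0, 0.002]]
force: [0.0, 0.3, -0.3]
opening: 0.343
```

Emit:
arm_command(translation=[[0,-0.4,0],[0,-0.8,0],[0,-1,0],[0,-1,0]], rotation=[[0,0,0],[0,0,0],[0,0,0],[0,0,0]], grip=[0.3,0,0,0])

```text
time_s: 13.9
position: [0.4819, -0.047, 0.1384]
tcp_rot: [[0.979, 0.003, -0.202], [0.202, -0.001, 0.979], [0.003, -1.0, -0.002]]
force: [0.6, -0.4, 0.2]
opening: 0.48
```

```bash
python3 - <<'E'
from h import *
s=bot.read_state(); T=np.array(s["tcp_rot"]);P=np.array(s["position"])
print(s["time_s"],np.round(P,4),"tool force",np.round(T.T@np.array(s["force"]),2))
im,K,C,R=find("wrist",["knob_grip","pusher","gap_floor","loose_base"])
cv2.imwrite("pics/w6.png",im)
find("top",["loose_base"]);find("scene",["loose_base"])
E
```

```text
13.9 [ 0.4819 -0.047   0.1384] tool force [ 0.52 -0.15 -0.56]
wrist knob_grip 0.75 [282. 226.] [ 0.4805 -0.0472  0.052 ]
wrist pusher 0.74 [269. 316.] [ 0.5744 -0.0395  0.0155]
wrist gap_floor 0.61 [270. 359.] [ 0.6236 -0.0298  0.008 ]
wrist gap_floor 0.26 [268. 383.] [ 0.6499 -0.0266  0.008 ]
wrist loose_base 0.7 [  3. 258.] [ 0.5745 -0.2698  0.    ]
top loose_base 0.77 [421. 249.] [ 0.4895 -0.3799  0.    ]
top loose_base 0.76 [373. 211.] [ 0.5763 -0.263   0.    ]
top loose_base 0.64 [381. 243.] [ 0.499  -0.2848  0.    ]
scene loose_base 0.83 [355. 281.] [ 0.5732 -0.2755  0.    ]
scene loose_base 0.78 [332. 301.] [ 0.4945 -0.2896  0.    ]
scene loose_base 0.72 [186. 193.] [0.4878 0.2773 0.    ]
```

View pics/w6.png

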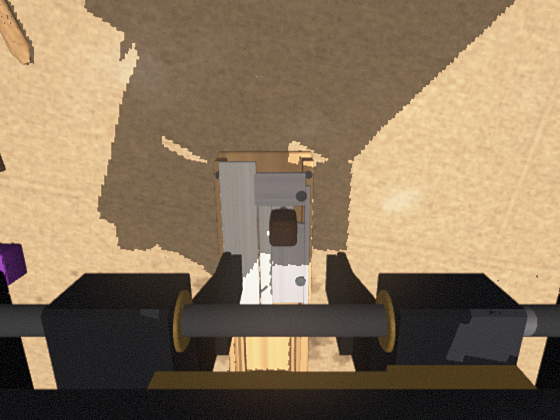

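Parked: the knob at (283,227) sits in the notch, off-centre to the right, with zero force on the hand. Going to the loose block next.

Emit:
arm_command(translation=[[-0.32,-0.4,-0.93],[-0.32,-0.4,-0.93]], rotation=[[0,0,0],[0,0,0]], grip=[-0.5,-0.5])

```text
time_s: 14.55
position: [0.4711, -0.1257, 0.1688]
tcp_rot: [[0.979, -0.0, -0.204], [0.204, -0.0, 0.979], [-0.001, -1.0, -0.0]]
force: [0.4, -0.9, -0.9]
opening: 0.606
```

Emit:
arm_command(translation=[[-0.32,-0.2,-0.93],[-0.32,-0.2,-0.93]], rotation=[[0,0,0],[0,0,0]], grip=[-0.5,-0.5])

```text
time_s: 14.75
position: [0.4613, -0.206, 0.1854]
tcp_rot: [[0.98, 0.002, -0.201], [0.201, -0.002, 0.98], [0.001, -1.0, -0.002]]
force: [0.5, -0.3, -0.0]
opening: 0.727
```

Emit:
arm_command(translation=[[-0.32,0,-0.93],[-0.32,0,-0.93],[-0.32,0,-0.93]], rotation=[[0,0,0],[0,0,0],[0,0,0]], grip=[-0.5,-0.5,-0.5])

```text
time_s: 15.05
position: [0.4512, -0.2855, 0.1847]
tcp_rot: [[0.98, 0.002, -0.197], [0.197, -0.003, 0.98], [0.001, -1.0, -0.003]]
force: [0.5, -0.1, 0.6]
opening: 0.748
```

```bash
python3 - <<'E'
from h import *
s=bot.read_state(); T=np.array(s["tcp_rot"]);P=np.array(s["position"])
print(s["time_s"],np.round(P,4),np.round(T,3).tolist())
im,K,C,R=find("wrist",["loose_base"])
u,v=np.round(proj(K,C,R,[.493,-.287,.01])).astype(int); print(u,v)
x0,y0=u-80,v-60
np.save("crop.npy",[x0,y0])
cv2.imwrite("pics/w7.png",cv2.resize(im[y0:y0+120,x0:x0+160],(800,600),interpolation=cv2.INTER_CUBIC))
E
```

```text
15.05 [ 0.4512 -0.2855  0.1847] [[0.98, 0.002, -0.197], [0.197, -0.003, 0.98], [0.001, -1.0, -0.003]]
wrist loose_base 0.9 [273. 229.] [ 0.4889 -0.2881  0.    ]
wrist loose_base 0.78 [176. 210.] [ 0.4883 -0.3812  0.    ]
wrist loose_base 0.5 [276. 309.] [ 0.5747 -0.2678  0.    ]
273 237
```

View pics/w7.png

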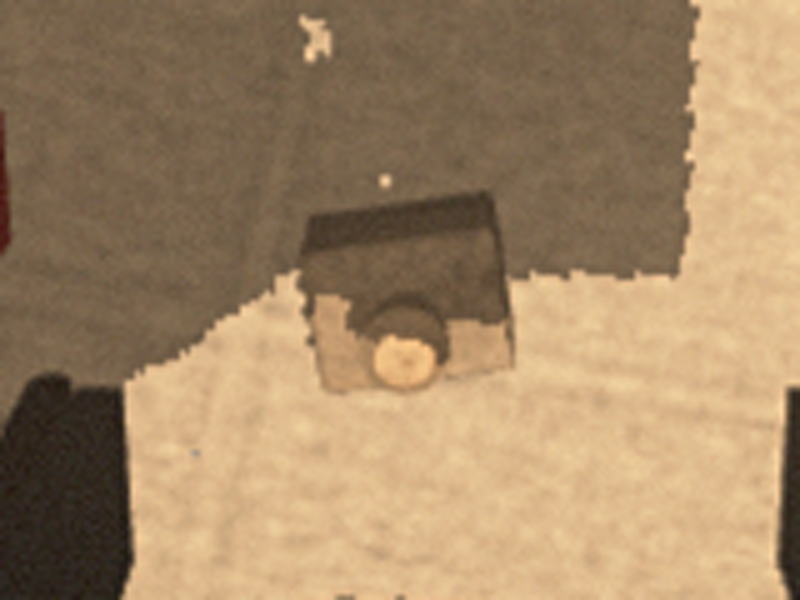

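The block's top face has its corners at about (302,250), (500,225), (515,365) and (325,393). Its long side runs nearly along the jaw direction.

```bash
python3 - <<'E'
from h import *
x0,y0=np.load("crop.npy")
s=bot.read_state(); T=np.array(s["tcp_rot"]);P=np.array(s["position"])
im,K,C,R=cam("wrist")
q=[(302,250),(500,225),(515,365),(325,393)]
p=np.array([T.T@(atz(K,C,R,x0+a/5,y0+b/5,.024)-P) for a,b in q])
print(np.round(p,4)); c=p.mean(0); print("centre",np.round(c,4),"world",np.round(T@c+P,4))
for i in range(4):
    d=p[(i+1)%4]-p[i]; print(np.linalg.norm(d), "angle from tool z (about world-z, ccw +)",np.degrees(np.arctan2(-d[0],d[2])) )
E
```

```text
[[ 0.0252  0.1601 -0.0256]
 [ 0.0205  0.1601  0.0095]
 [ 0.0473  0.1601  0.0124]
 [ 0.0528  0.16   -0.0221]]
centre [ 0.0364  0.1601 -0.0065] world [ 0.4872 -0.2798  0.024 ]
0.035400893569817925 angle from tool z (about world-z, ccw +) 7.5680289306409065
0.026951260868445945 angle from tool z (about world-z, ccw +) -83.7697982099247
0.03495570430701832 angle from tool z (about world-z, ccw +) -170.96574764168957
0.027838881264326095 angle from tool z (about world-z, ccw +) 97.21278157995002
```

Emit:
arm_command(translation=[[0.47,0.3,-0.05],[0.47,0.6,-0.05],[0.47,0.8,-0.05],[0.47,0.8,-0.05]], rotation=[[0,-0.125,0],[0,-0.125,0],[0,-0.125,0],[0,-0.125,0]], grip=[-0.5,-0.5,-0.5,-0.5])

```text
time_s: 15.6
position: [0.4873, -0.274, 0.1183]
tcp_rot: [[0.944, -0.005, -0.33], [0.33, 0.005, 0.944], [-0.003, -1.0, 0.006]]
force: [0.6, -0.5, 0.1]
opening: 0.75
```

```bash
python3 - <<'E'
from h import *
s=bot.read_state(); T=np.array(s["tcp_rot"]);P=np.array(s["position"])
print(s["time_s"],np.round(P,4),np.round(T,3).tolist(),T.T@(np.array([.4885,-.2852,.04])-P))
im,K,C,R=find("wrist",["loose_base"])
cv2.imwrite("pics/w8.png",cv2.resize(im[190:340,190:390],(800,600),interpolation=cv2.INTER_CUBIC))
E
```

```text
15.6 [ 0.4873 -0.274   0.1183] [[0.944, -0.005, -0.33], [0.33, 0.005, 0.944], [-0.003, -1.0, 0.006]] [-0.00231499  0.07823729 -0.01148556]
wrist loose_base 0.82 [263. 211.] [ 0.4887 -0.2874  0.    ]
wrist loose_base 0.66 [142. 169.] [ 0.4873 -0.3804  0.    ]
wrist loose_base 0.62 [251. 313.] [ 0.5757 -0.2694  0.    ]
```

View pics/w8.png

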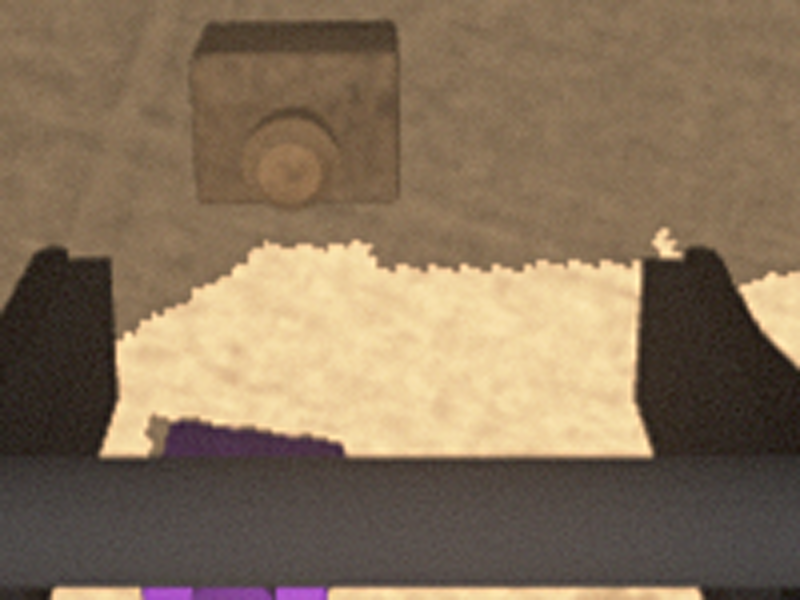

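The block is square to the jaws, at crop x 190–400 and y 55–203. It lies left of the jaw centre, so I'm computing the shift.

```bash
python3 - <<'E'
from h import *
im,K,C,R=cam("wrist")
s=bot.read_state(); T=np.array(s["tcp_rot"]);P=np.array(s["position"])
p=np.array([T.T@(atz(K,C,R,190+a/4,190+b/4,.024)-P) for a,b in [(190,58),(399,52),(400,203),(200,203)]])
print(np.round(P,4),np.round(p,4),p.mean(0),T@p.mean(0)+P)
E
```

```text
[ 0.489  -0.2765  0.1213] [[-0.014   0.0973 -0.0295]
 [-0.0151  0.0973  0.0063]
 [ 0.0127  0.0973  0.0067]
 [ 0.0127  0.0973 -0.0287]] [-0.00094652  0.09728055 -0.01130271] [ 0.49182297 -0.2875114   0.024     ]
```

Emit:
arm_command(translation=[[-0.02,0.2,-0.1],[-0.02,0.5,-0.1],[-0.02,0.9,-0.1],[-0.02,0.9,-0.1],[-0.02,0.9,-0.1]], rotation=[[0,0,0],[0,0,0],[0,0,0],[0,0,0],[0,0,0]], grip=[-0.3,-0.3,-0.3,-0.3,-0.3])

```text
time_s: 16.25
position: [0.4899, -0.2854, 0.0495]
tcp_rot: [[0.945, 0.0, -0.328], [0.328, -0.0, 0.945], [0.0, -1.0, -0.0]]
force: [0.3, -0.2, 1.2]
opening: 0.651
```

```bash
python3 - <<'E'
from h import *
im,K,C,R=cam("wrist")
s=bot.read_state(); T=np.array(s["tcp_rot"]);P=np.array(s["position"])
print(s["time_s"],np.round(P,4),T.T@(np.array([.4896,-.2845,.04])-P),s["force"])
E
```

```text
16.3 [ 0.4905 -0.2859  0.0502] [-0.00039025  0.01021044  0.00159923] [-0.10357843 -1.12266147  0.46300085]
```

Emit:
arm_command(translation=[[0,0.06,0.015],[0,0.12,0.015],[0,0.12,0.015],[0,0.12,0.015]], rotation=[[0,0,0],[0,0,0],[0,0,0],[0,0,0]], grip=[-0.3,-0.1,0,0])

```text
time_s: 16.7
position: [0.4894, -0.2843, 0.0393]
tcp_rot: [[0.945, 0.0, -0.328], [0.328, -0.0, 0.945], [0.0, -1.0, -0.0]]
force: [0.4, 0.1, 0.3]
opening: 0.516
```

Emit:
arm_command(translation=[[0,0,0],[0,0,0],[0,0,0],[0,0,0],[0,0,0]], rotation=[[0,0,0],[0,0,0],[0,0,0],[0,0,0],[0,0,0]], grip=[0.3,0.6,0.6,0.6,0.6])

```text
time_s: 17.2
position: [0.4895, -0.2845, 0.0393]
tcp_rot: [[0.945, 0.0, -0.328], [0.328, -0.0, 0.945], [0.0, -1.0, -0.001]]
force: [0.6, 0.3, 1.8]
opening: 0.409
```

Emit:
arm_command(translation=[[0,-0.3,0],[0,-0.7,0],[0,-1,0],[0,-1,0]], rotation=[[0,0,0],[0,0,0],[0,0,0],[0,0,0]], grip=[0.6,0.6,0.6,0.6])

```text
time_s: 17.6
position: [0.4909, -0.2855, 0.1221]
tcp_rot: [[0.945, 0.005, -0.328], [0.328, -0.004, 0.945], [0.003, -1.0, -0.006]]
force: [0.0, -1.1, 0.5]
opening: 0.407
```

Emit:
arm_command(translation=[[0.4,0,0.4],[0.83,0,0.82],[0.83,0,0.82]], rotation=[[0,0,0],[0,0,0],[0,0,0]], grip=[0.6,0.6,0.6])

```text
time_s: 17.9
position: [0.5309, -0.195, 0.1179]
tcp_rot: [[0.943, -0.002, -0.333], [0.333, 0.004, 0.943], [-0.001, -1.0, 0.004]]
force: [0.4, 0.1, 0.1]
opening: 0.41
```

Emit:
arm_command(translation=[[0.4,0,0.4],[0.83,0,0.82],[0.83,0,0.82]], rotation=[[0,0,0],[0,0,0],[0,0,0]], grip=[0.6,0.6,0.6])

```text
time_s: 18.2
position: [0.5727, -0.1121, 0.118]
tcp_rot: [[0.943, -0.001, -0.333], [0.333, 0.002, 0.943], [-0.0, -1.0, 0.002]]
force: [-0.8, 0.2, -0.6]
opening: 0.409
```

Emit:
arm_command(translation=[[0.4,0,0.4],[0.83,0,0.82],[0.83,0,0.82],[0.83,0,0.82]], rotation=[[0,0.06,0],[0,0.124,0],[0,0.124,0],[0,0.124,0]], grip=[0.6,0.6,0.6,0.6])

```text
time_s: 18.6
position: [0.6123, -0.0328, 0.118]
tcp_rot: [[0.979, -0.002, -0.206], [0.206, -0.0, 0.979], [-0.002, -1.0, 0.0]]
force: [-0.9, -1.1, -0.1]
opening: 0.41
```

```bash
python3 - <<'E'
from h import *
import time
cam("wrist");cam("wrist")
s=bot.read_state(); T=np.array(s["tcp_rot"]);P=np.array(s["position"])
print(s["time_s"],np.round(P,4),np.round(T,3).tolist(),s["opening"],T.T@(np.array([.6135,-.033,.055])-P))
im,K,C,R=find("wrist",["gap_floor","pusher","stick","slot_line","first_base","loose_base"])
cv2.imwrite("pics/w9.png",cv2.resize(im,(800,600),interpolation=cv2.INTER_CUBIC))
E
```

```text
18.7 [ 0.6119 -0.0343  0.1183] [[0.979, -0.002, -0.202], [0.202, -0.0, 0.979], [-0.002, -1.0, 0.0]] 0.40380225620368065 [0.00197893 0.06329548 0.00094468]
wrist gap_floor 0.84 [285. 234.] [ 0.6234 -0.0294  0.008 ]
wrist pusher 0.88 [283. 168.] [ 0.5742 -0.0416  0.0155]
wrist pusher 0.2 [308.   2.] [ 0.4729 -0.0468  0.0155]
wrist stick 0.71 [285. 148.] [ 0.5622 -0.0423  0.    ]
wrist slot_line 0.68 [284. 119.] [ 0.5419 -0.0471  0.029 ]
wrist loose_base 0.75 [283. 255.] [ 0.6443 -0.027   0.    ]
```

View pics/w9.png

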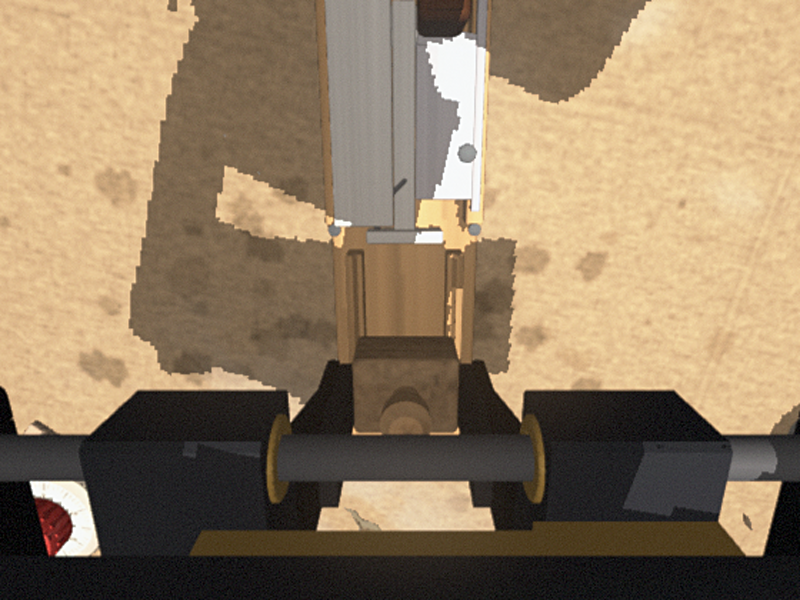

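The block hangs level and centred over the channel: its centre is at column 406, the pusher plate's at 405 and the board's at 406. Lowering it now.

Emit:
arm_command(translation=[[0.02,0.3,0],[0.02,0.55,0],[0.02,0.6,0],[0.02,0.65,0],[0.02,0.65,0]], rotation=[[0,0,0],[0,0,0],[0,0,0],[0,0,0],[0,0,0]], grip=[0.6,0.6,0.6,0.6,0.6])

```text
time_s: 19.55
position: [0.6147, -0.0328, 0.0673]
tcp_rot: [[0.979, 0.0, -0.203], [0.203, -0.0, 0.979], [0.0, -1.0, -0.0]]
force: [-0.0, 0.1, -1.3]
opening: 0.407
```

Emit:
arm_command(translation=[[0,0.04,0],[0,0.08,0],[0,0.12,0],[0,0.12,0]], rotation=[[0,0,0],[0,0,0],[0,0,0],[0,0,0]], grip=[0.6,0.6,0.6,0.6])

```text
time_s: 19.95
position: [0.6143, -0.0326, 0.0572]
tcp_rot: [[0.979, -0.001, -0.203], [0.203, 0.0, 0.979], [-0.001, -1.0, 0.0]]
force: [0.7, 0.2, -0.7]
opening: 0.408
```

Emit:
arm_command(translation=[[0,0.04,0],[0,0.08,0],[0,0.115,0],[0,0.115,0]], rotation=[[0,0,0],[0,0,0],[0,0,0],[0,0,0]], grip=[0.6,0.6,0.6,0.6])

```text
time_s: 20.35
position: [0.6142, -0.0326, 0.0477]
tcp_rot: [[0.979, -0.001, -0.203], [0.203, 0.0, 0.979], [-0.001, -1.0, 0.0]]
force: [0.3, -0.3, -0.9]
opening: 0.405
```

Free of contact and at floor height, so I'm letting go and lifting.

Emit:
arm_command(translation=[[0,0,0],[0,0,0],[0,0,0],[0,0,0]], rotation=[[0,0,0],[0,0,0],[0,0,0],[0,0,0]], grip=[0,0,0,-0.1])

```text
time_s: 20.75
position: [0.6146, -0.0327, 0.0485]
tcp_rot: [[0.979, 0.0, -0.203], [0.203, -0.0, 0.979], [0.0, -1.0, -0.0]]
force: [-0.4, -0.0, -0.5]
opening: 0.525
```

Emit:
arm_command(translation=[[0,-0.2,0],[0,-0.6,0],[0,-1,0],[0,-1,0]], rotation=[[0,0,0],[0,0,0],[0,0,0],[0,0,0]], grip=[-0.1,-0.1,-0.1,-0.1])

```text
time_s: 21.15
position: [0.6181, -0.0334, 0.1341]
tcp_rot: [[0.979, 0.011, -0.203], [0.203, -0.003, 0.979], [0.01, -1.0, -0.005]]
force: [0.7, -0.1, -0.5]
opening: 0.546
```

Emit:
arm_command(translation=[[-0.6,0,0],[-1,0,0],[-1,0,0],[-1,0,0]], rotation=[[0,0,0],[0,0,0],[0,0,0],[0,0,0]], grip=[-0.1,-0.1,-0.1,-0.1])

```text
time_s: 21.55
position: [0.5363, -0.0491, 0.1289]
tcp_rot: [[0.979, 0.001, -0.202], [0.202, -0.0, 0.979], [0.001, -1.0, -0.0]]
force: [0.2, -0.3, -0.1]
opening: 0.55
```

```bash
python3 - <<'E'
from h import *
cam("wrist");cam("wrist")
s=bot.read_state(); T=np.array(s["tcp_rot"]);P=np.array(s["position"])
print(s["time_s"],np.round(P,4),np.round(T,3).tolist())
im,K,C,R=find("wrist",["knob_grip","pusher"])
a=im[:300,150:410]
im2,*_=cam("top")
cv2.imwrite("pics/w10.png",cv2.resize(np.hstack([cv2.resize(im,(560,420)),cv2.resize(im2[150:290,230:330],(300,420),interpolation=cv2.INTER_CUBIC)]),(800,391)))
for k in [(.4822,-.0477,.0577)]: print("to knob",T.T@(np.array(k)-P))
E
```

```text
21.65 [ 0.538  -0.0493  0.1288] [[0.979, 0.003, -0.203], [0.203, -0.001, 0.979], [0.003, -1.0, -0.001]]
wrist knob_grip 0.79 [306. 147.] [ 0.4807 -0.0465  0.052 ]
wrist pusher 0.74 [283. 262.] [ 0.5742 -0.0411  0.0155]
to knob [-0.0544579   0.0709793   0.01294822]
```

View pics/w10.png

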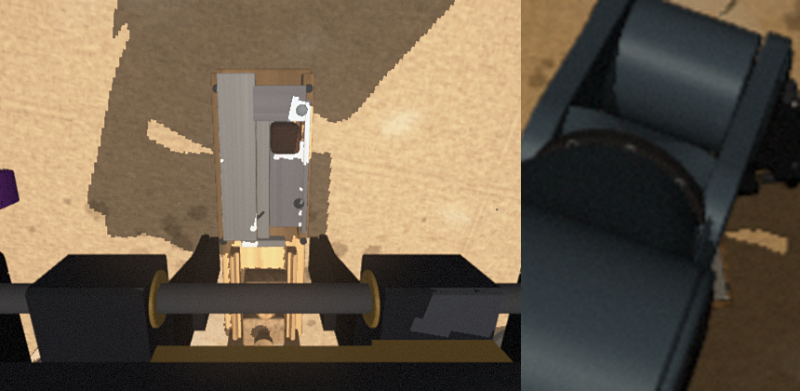

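The left panel shows the loose block standing in the channel around (265,285), with the knob still parked at (285,137). The top camera's view is blocked by the arm. Now back to the knob.

Emit:
arm_command(translation=[[-0.4,0,0.16],[-0.68,0.3,0.16],[-0.68,0.6,0.16],[-0.68,0.88,0.16],[-0.68,0.88,0.16]], rotation=[[0,0,0],[0,0,0],[0,0,0],[0,0,0],[0,0,0]], grip=[0,0,0,0.1,0.2])

```text
time_s: 22.35
position: [0.4798, -0.0473, 0.056]
tcp_rot: [[0.979, -0.003, -0.203], [0.203, 0.001, 0.979], [-0.003, -1.0, 0.002]]
force: [0.1, 0.1, 1.2]
opening: 0.435
```

Emit:
arm_command(translation=[[0,0,0],[0,0,0]], rotation=[[0,0,0],[0,0,0]], grip=[0.3,0.3])

```text
time_s: 22.55
position: [0.4811, -0.0475, 0.0586]
tcp_rot: [[0.979, 0.001, -0.203], [0.203, -0.0, 0.979], [0.001, -1.0, -0.001]]
force: [0.1, 0.1, 0.6]
opening: 0.366
```

Emit:
arm_command(translation=[[0,0,0],[0,0,0],[0,0,0],[0,0,0],[0,0,0]], rotation=[[0,0,0],[0,0,0],[0,0,0],[0,0,0],[0,0,0]], grip=[0.6,1,1,1,1])

```text
time_s: 23.05
position: [0.4809, -0.0478, 0.0586]
tcp_rot: [[0.979, 0.002, -0.203], [0.203, -0.001, 0.979], [0.001, -1.0, -0.001]]
force: [-1.4, -2.1, 6.6]
opening: 0.205
```

Emit:
arm_command(translation=[[-0.01,0,0],[-0.02,0,0],[-0.03,0,0],[-0.04,0,0],[-0.04,0,0]], rotation=[[0,0,0],[0,0,0],[0,0,0],[0,0,0],[0,0,0]], grip=[1,1,1,1,1])

```text
time_s: 23.55
position: [0.4805, -0.0486, 0.0586]
tcp_rot: [[0.979, 0.007, -0.202], [0.202, -0.002, 0.979], [0.007, -1.0, -0.003]]
force: [6.0, 2.4, 4.8]
opening: 0.203
```

Emit:
arm_command(translation=[[-0.01,0,0],[-0.02,0,0],[-0.03,0,0],[-0.03,0,0]], rotation=[[0,0,0],[0,0,0],[0,0,0],[0,0,0]], grip=[1,1,1,1])

```text
time_s: 23.95
position: [0.4788, -0.0493, 0.0586]
tcp_rot: [[0.979, 0.008, -0.202], [0.202, -0.002, 0.979], [0.008, -1.0, -0.004]]
force: [6.9, 2.3, 3.6]
opening: 0.204
```

Emit:
arm_command(translation=[[-0.01,0,0],[-0.015,0,0],[-0.015,0,0]], rotation=[[0,0,0],[0,0,0],[0,0,0]], grip=[1,1,1])

```text
time_s: 24.25
position: [0.4777, -0.0496, 0.0586]
tcp_rot: [[0.979, 0.009, -0.202], [0.202, -0.002, 0.979], [0.008, -1.0, -0.004]]
force: [7.4, 1.5, 3.3]
opening: 0.201
```

Emit:
arm_command(translation=[[-0.01,0,0],[-0.01,0,0]], rotation=[[0,0,0],[0,0,0]], grip=[1,1])

```text
time_s: 24.45
position: [0.477, -0.0498, 0.0586]
tcp_rot: [[0.979, 0.009, -0.202], [0.202, -0.002, 0.979], [0.008, -1.0, -0.004]]
force: [6.3, 2.2, 4.0]
opening: 0.205
```

Emit:
arm_command(translation=[[-0.006,0,0],[-0.006,0,0]], rotation=[[0,0,0],[0,0,0]], grip=[1,1])

```text
time_s: 24.65
position: [0.4766, -0.0499, 0.0586]
tcp_rot: [[0.979, 0.009, -0.202], [0.202, -0.002, 0.979], [0.008, -1.0, -0.004]]
force: [7.7, 1.4, 2.6]
opening: 0.205
```

Emit:
arm_command(translation=[[0,0,-0.03],[0,0,-0.06],[0,0,-0.09],[0,0,-0.09]], rotation=[[0,0,0],[0,0,0],[0,0,0],[0,0,0]], grip=[1,1,1,1])

```text
time_s: 25.05
position: [0.478, -0.0573, 0.0586]
tcp_rot: [[0.979, 0.009, -0.202], [0.202, -0.002, 0.979], [0.008, -1.0, -0.004]]
force: [7.3, 1.5, 2.9]
opening: 0.203
```

Emit:
arm_command(translation=[[0,0,-0.03],[0,0,-0.06],[0,0,-0.07],[0,0,-0.07]], rotation=[[0,0,0],[0,0,0],[0,0,0],[0,0,0]], grip=[1,1,1,1])

```text
time_s: 25.45
position: [0.479, -0.0625, 0.0586]
tcp_rot: [[0.979, 0.008, -0.202], [0.202, -0.002, 0.979], [0.008, -1.0, -0.004]]
force: [7.0, 1.2, 3.6]
opening: 0.203
```

Emit:
arm_command(translation=[[0.015,0,0],[0.03,0,0],[0.045,0,0],[0.06,0,0],[0.075,0,0]], rotation=[[0,0,0],[0,0,0],[0,0,0],[0,0,0],[0,0,0]], grip=[1,1,1,1,1])

```text
time_s: 25.95
position: [0.4847, -0.0613, 0.0586]
tcp_rot: [[0.979, 0.008, -0.202], [0.202, -0.002, 0.979], [0.007, -1.0, -0.004]]
force: [6.6, 1.6, 3.8]
opening: 0.202
```

Emit:
arm_command(translation=[[0.03,0,0],[0.06,0,0],[0.09,0,0],[0.12,0,0],[0.15,0,0]], rotation=[[0,0,0],[0,0,0],[0,0,0],[0,0,0],[0,0,0]], grip=[1,1,1,1,1])

```text
time_s: 26.45
position: [0.4962, -0.0587, 0.0586]
tcp_rot: [[0.979, 0.007, -0.202], [0.202, -0.002, 0.979], [0.007, -1.0, -0.003]]
force: [5.4, 1.0, 3.9]
opening: 0.206
```

Emit:
arm_command(translation=[[0.02,0,0],[0.04,0,0],[0.06,0,0],[0.08,0,0],[0.1,0,0]], rotation=[[0,0,0],[0,0,0],[0,0,0],[0,0,0],[0,0,0]], grip=[1,1,1,1,1])

```text
time_s: 26.95
position: [0.5037, -0.057, 0.0586]
tcp_rot: [[0.979, 0.007, -0.202], [0.202, -0.002, 0.979], [0.006, -1.0, -0.003]]
force: [5.2, 0.5, 5.2]
opening: 0.204
```

Emit:
arm_command(translation=[[0.02,0,0],[0.04,0,0],[0.06,0,0],[0.08,0,0],[0.1,0,0]], rotation=[[0,0,0],[0,0,0],[0,0,0],[0,0,0],[0,0,0]], grip=[1,1,1,1,1])

```text
time_s: 27.45
position: [0.5106, -0.0552, 0.0586]
tcp_rot: [[0.979, 0.005, -0.203], [0.203, -0.001, 0.979], [0.004, -1.0, -0.002]]
force: [5.8, -0.1, 5.3]
opening: 0.202
```

Emit:
arm_command(translation=[[0.01,0,0],[0.02,0,0],[0.03,0,0],[0.03,0,0]], rotation=[[0,0,0],[0,0,0],[0,0,0],[0,0,0]], grip=[1,1,1,1])

```text
time_s: 27.85
position: [0.5128, -0.0546, 0.0586]
tcp_rot: [[0.979, 0.005, -0.203], [0.203, -0.001, 0.979], [0.004, -1.0, -0.002]]
force: [5.3, 1.0, 5.3]
opening: 0.204
```

Emit:
arm_command(translation=[[0.01,0,0],[0.02,0,0],[0.03,0,0],[0.03,0,0]], rotation=[[0,0,0],[0,0,0],[0,0,0],[0,0,0]], grip=[1,1,1,1])

```text
time_s: 28.25
position: [0.5151, -0.0541, 0.0586]
tcp_rot: [[0.979, 0.004, -0.203], [0.203, -0.001, 0.979], [0.004, -1.0, -0.002]]
force: [4.9, 0.5, 4.9]
opening: 0.203
```

Emit:
arm_command(translation=[[0.01,0,0],[0.02,0,0],[0.03,0,0],[0.03,0,0]], rotation=[[0,0,0],[0,0,0],[0,0,0],[0,0,0]], grip=[1,1,1,1])

```text
time_s: 28.65
position: [0.5156, -0.0534, 0.0585]
tcp_rot: [[0.979, 0.001, -0.203], [0.203, -0.0, 0.979], [0.0, -1.0, -0.001]]
force: [1.1, 0.3, 7.7]
opening: 0.204
```

Forward motion stopped at about 28 mm of travel and the hand load fell to about 1 N, so the blocks are clamped. Opening, then retreating upward.

Emit:
arm_command(translation=[[0.006,0,0],[0.006,0,0]], rotation=[[0,0,0],[0,0,0]], grip=[1,1])

```text
time_s: 28.85
position: [0.5157, -0.0533, 0.0586]
tcp_rot: [[0.979, -0.0, -0.203], [0.203, -0.0, 0.979], [-0.0, -1.0, -0.0]]
force: [0.7, -0.1, 9.4]
opening: 0.205
```

Emit:
arm_command(translation=[[0,0,0],[0,0,0],[0,0,0],[0,0,0]], rotation=[[0,0,0],[0,0,0],[0,0,0],[0,0,0]], grip=[0.3,0.2,0.2,0.2])

```text
time_s: 29.25
position: [0.515, -0.0529, 0.0574]
tcp_rot: [[0.979, -0.002, -0.203], [0.203, 0.001, 0.979], [-0.002, -1.0, 0.001]]
force: [-0.3, 0.5, -0.3]
opening: 0.39
```

Emit:
arm_command(translation=[[0,-0.3,0],[0,-0.7,0],[0,-1,0],[0,-1,0]], rotation=[[0,0,0],[0,0,0],[0,0,0],[0,0,0]], grip=[0.1,0,0,0])

```text
time_s: 29.65
position: [0.5176, -0.0536, 0.1405]
tcp_rot: [[0.979, 0.006, -0.203], [0.203, -0.002, 0.979], [0.005, -1.0, -0.003]]
force: [-0.3, -0.5, -0.4]
opening: 0.495
```

Emit:
arm_command(translation=[[-0.5,-0.5,0],[-0.8,-1,0],[-0.8,-1,0],[-0.8,-1,0]], rotation=[[0,0,0],[0,0,0],[0,0,0],[0,0,0]], grip=[0,0,0,0])

```text
time_s: 30.05
position: [0.453, -0.0662, 0.2181]
tcp_rot: [[0.979, 0.001, -0.202], [0.202, -0.0, 0.979], [0.001, -1.0, -0.001]]
force: [-0.4, 0.2, -0.3]
opening: 0.5
```

```bash
python3 - <<'E'
from h import *
cam("wrist");cam("wrist")
s=bot.read_state(); T=np.array(s["tcp_rot"]);P=np.array(s["position"])
print(s["time_s"],np.round(P,4))
o=np.array([.5645,-.043]);c,n=np.cos(np.radians(11.7)),np.sin(np.radians(11.7))
for nm in("wrist","scene"):
  im,K,C,R=cam(nm)
  for th in["knob_grip","pusher","loose_base","first_base","gap_floor","stick","slot_line"]:
    z=.008 if th=="loose_base" else Z[th]
    for d in models.spot_point(nm,th)[:3]:
        p=atz(K,C,R,d["point"][0]*W,d["point"][1]*H,z); q=p[:2]-o
        print(nm,th,round(d["conf"],2),np.round(p[:2],4),"stick mm",np.round([1e3*(c*q[0]+n*q[1]),1e3*(c*q[1]-n*q[0])],1))
cv2.imwrite("pics/w11.png",im)
E
```

```text
30.15 [ 0.4532 -0.066   0.2169]
wrist knob_grip 0.8 [ 0.5162 -0.0514] stick mm [-49.    1.6]
wrist loose_base 0.82 [ 0.571  -0.2642] stick mm [ -38.5 -217.9]
wrist loose_base 0.8 [ 0.62   -0.0307] stick mm [56.8  0.7]
wrist first_base 0.64 [ 0.6457 -0.0293] stick mm [82.3 -3. ]
wrist first_base 0.34 [ 0.6457 -0.0246] stick mm [83.3  1.5]
wrist stick 0.83 [ 0.5641 -0.0439] stick mm [-0.5 -0.8]
wrist slot_line 0.9 [ 0.5423 -0.0458] stick mm [-22.3   1.8]
scene knob_grip 0.55 [ 0.5168 -0.048 ] stick mm [-47.7   4.7]
scene pusher 0.46 [ 0.5957 -0.0365] stick mm [31.8  0. ]
scene loose_base 0.71 [ 0.4838 -0.3848] stick mm [-148.3 -318.3]
scene loose_base 0.6 [ 0.6226 -0.0346] stick mm [58.5 -3.6]
scene loose_base 0.56 [ 0.5673 -0.279 ] stick mm [ -45.1 -231.7]
scene first_base 0.61 [ 0.6574 -0.0238] stick mm [94.9 -0. ]
scene gap_floor 0.66 [ 0.6217 -0.0309] stick mm [58.5  0.2]
scene stick 0.89 [ 0.5578 -0.0482] stick mm [-7.6 -3.7]
scene stick 0.18 [ 0.6395 -0.0135] stick mm [79.4 13.7]
scene slot_line 0.97 [ 0.5321 -0.0589] stick mm [-35.  -9.]
scene slot_line 0.49 [0.6213 0.1777] stick mm [100.3 204.6]
```

```bash
python3 -c "
from rig import bot
print(bot.read_state()['force']); print(bot.hand_in())"
```

```text
[ 0.31948823 -0.22306314 -0.1374192 ]
the job is handed in; nothing more can be done
None
```

The job is done and handed in at about 30 s, with no verdict reported. By my measurements both blocks are clamped in the stick.

- **Parking:** I drew the follower back in small steps. It met the slot's end at about 65.5 mm of travel, where the force rose to about 9 N. I then slid the knob about 14 mm into the notch and let go, and it stayed parked.
- **Placing:** I picked up the wooden block by its 36 mm sides, lowered it into the channel without touching the walls, and released it at floor height.
- **Clamping:** I took the knob back out of the notch and eased the follower forward in steps of 1–2.4 mm. It stopped on the blocks at about 28 mm, and the load on the hand dropped to about 1 N before I let go.

The last check used the cameras and trained networks only, because I had used all 12 picture views.

| Check (stick frame) | Measured | Expected |
|---|---|---|
| Knob x | −49 mm (travel 28 mm) | −49 mm |
| Knob y | 1.6 mm (wrist camera), in line with the slot | 0 |
| Loose block x, y | 56.8 mm, 0.7 mm (wrist camera) | 58 mm, 0 |
| Force on the hand | about 0 N | 0 N |

- **Camera disagreement:** For the first block, the wrist camera gave x of about 82–83 mm and the scene camera about 95 mm; it should be 86 mm. The scene camera also put the loose block at y −3.6 mm and the knob at y 4.7 mm, but it placed the fixed slot line just as far off.
- **Not directly checked:** I did not measure the first block's final position any better than that, or the pressing force on the loose block. I also did not re-measure the cutter and jar at the end, though the arm never went near them.

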